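Hang a brazed-parts carrier on the cooling rail

TASK

Take the steel carrier with the two brass sleeves by its black tab, hook it onto the free part of the cooling rail beside the blue blower, and slide it along the rail, behind the blower, until its hook strap sits wholly inside the red band, hanging free. Then throw the blower's knife switch over from red to green, and let go. Keep the carrier upright and leave the copper hanger already on the rail, the cone, the brass cylinder, the firebrick and the grey slab where they are.

Things in the scene. Friction and masses are not known exactly. Their poses are not given: they have to be found in the camera images.
- carrier: Loose steel carrier, 200 mm high, 0.5 kg, standing upright on its tray. Origin: centre of the tray's underside, z up. Tray 56 (x) x 100 (y) x 8 mm, two brass sleeves to z = 60; a stem at x = 0 joins a shelf (z 72 to 78, x -31 to 3); behind it a back plate (x -31 to -25) rises to the hook. All but tray and sleeves is at most 36 mm wide along y.
- carrier_hook (a point): Where the rail's axis lies in the hook when it hangs properly: x = y = 0, z = 131 mm in the carrier's frame, same axes. Over it the hook's roof, a shallow inverted V with its inner ridge at z = 140, strap 36 mm wide along y. A lip at x = 22 to 29 hangs down to z = 117. So the mouth opens to +x between z = 78 and 117: the rail enters there sideways, then the carrier is lowered onto it.
- carrier_tab (a point): Middle of the carrier's black grip tab on top of the hook: x = y = 0, z = 175 mm in the carrier's frame. Tab 12 (x) x 36 (y) mm, from z = 148 to 200.
- rack: Fixed cooling rail stand. Origin on the bench under the middle of the rail; the rail, a round steel bar 16 mm dia, runs along its y axis at z = 215 mm from y = -290 to 290, where 18 mm posts (225 mm tall) on feet 140 x 50 x 12 mm carry it. The robot is on its -x side.
- rail_mid (a point): Middle of the rail, on its axis, 215 mm above the bench; y along the rail, z up.
- blower: Fixed flat blue blower 45 (x) x 160 (y) mm (foot 60 mm deep), 200 mm tall, on the robot's side of the rail; origin on the bench, 62.5 mm to the -x side of the rail's axis. Its face is 40 mm from that axis, so no carrier can be hooked on there, only slid in along the rail. The free part of the rail is on its -y side.
- mark (a point): Centre of the red band painted on the rail, level with the middle of the blower; on the rail's axis, y along the rail. The band is 60 mm long, the carrier's hook strap 36 mm.
- parked: Copper-coloured hanger with a brass plate 60 mm wide, already hanging on the rail near its +y end; hook and tab as the carrier's (same heights), strap 26 mm wide. Origin at the centre of its lower edge, 131 mm under the rail's axis. To be left alone.
- switch: Fixed grey box of the knife switch, 100 (x) x 75 (y) x 45 mm; origin at the centre of its underside. Red patch on its -x side (off), green on its +x side (on). The lever's hinge runs along the box's y axis at x = 0, z = 58 mm.
- lever (a joint): Lever angle, rad: 0 off (leaning 0.6 rad towards the box's -x, the red side), 1.2 on (leaning 0.6 rad to +x, the green side). It falls by its own weight to either stop from the middle (0.6).
- lever_tip (a point): Centre of the lever's red crossbar (24 mm dia, 70 mm long along y), 88 mm from the hinge. About 131 mm above the bench at either stop, 146 mm at the middle.
- cone: Loose steel cone, 104 mm dia at its foot, 105 mm high; origin at its foot. Leave alone.
- sleeve: Loose brass cylinder standing upright, 50 mm dia, 130 mm high; origin at its foot. Leave alone.
- brick: Loose firebrick slab 100 (x) x 200 (y) x 45 mm behind the rail; origin under its centre. Leave alone.
- slab: Loose grey slab 70 (x) x 120 (y) x 35 mm on the bench before the free part of the rail; origin under its centre. Leave alone.
- torch_stand: Fixed torch stand: round foot 116 mm dia, upright rod to 234 mm, with a torch tip reaching 56 mm to its +x at 200 mm; origin under the rod.
Not all that is in view belongs to the job. Leave any pink look-alike of the carrier alone.

How it is judged:
By the outcome, as a careful person would: the job done as asked, in the order asked, and still so for the second after the job is handed in, with the robot touching nothing.
It also fails if it takes over 61 s, if anything falls off the work surface, if the arm or the gripper's body presses on something with over 40 N, if the wrist force passes 120 N, or if a joint passes its speed limit or range.

ROBOT

A 6-joint arm with a two-finger parallel gripper is mounted at the origin on the work surface. World frame = base frame: x ahead of the robot, y to its left, z up, the work surface at z = 0. Lengths are in m, angles in rad, forces in N, time in s.
With the tool pointing down it reaches from about 0.35 to 0.975 m from the base axis. Payload 4.9 kg.
Tool frame: the origin (TCP) lies at the very end of the fingers, on their centre line; the grasp point (between the pads) lies ctrl.grip_point_offset behind it (ctrl.grip_point_offset is the distance from the TCP to the grasp point, in m); z points along the fingers, y is the direction in which the jaws open and shut (so a half turn about z gives the same grasp; the last joint's range is limited). The gripper opens to 85 mm and grips with 20 to 120 N. Pads are 22 mm wide; open, the fingers measure 114 mm over their backs; the gripper's body (76 mm by 85 mm) begins 54 mm behind the grasp point. The pads swing forward as they close: fully open they stand 13 mm farther back than shut.
Start: joints at [1.069, 0.053, 1.613, -0, 1.476, -0.119], TCP at [0.233, 0.58, 0.231] pointing down, gripper open.
Joint ranges: [-3.01, 3.01], [-1.01, 2.22], [0.06, 2.58], [-1.02, 4.17], [0.09, 2.62], [-3.14, 3.14]. Speed limits (rad/s): [2.57, 2.57, 3.14, 3.14, 3.14, 3.14].

INTERFACE

Orientations are given as a rotation vector (axis times angle).
In Python, from station import ctrl gives the robot as it stands. The module is installed in compiled form; this text tells all that it offers.
- The arm moves only by the shell command python3 -m creep 'ROWS' [FORCE]. ROWS is JSON, a list of rows, each a list of 5 numbers: the closure in counts, from 0 (fully open) to 255 (shut), then the shift along the tool's x, y, z in mm, then the turn about the tool's z in rad. A call has 1 to 12 rows; each row is the pose to reach, as a shift and turn from the pose commanded when the call began, along the tool's axes at that moment; what a row does not reach only later rows make up. A row lasts 1/12 s, in which the tool goes at most 41.7 mm and 7.16 degrees, less where a joint would pass 70% of its speed; a pose out of reach is approached as far as the arm can. A call with a gripper value outside its range is refused whole. The fingers move at their own pace and stop on an object; FORCE is the grip in N (left out, the last holds). Time passes only in rows, so rows that repeat a pose let the fingers close. It gives the time, the measured TCP pose, the force and the opening at its end, in the units of the state.
- ctrl.get_obs(): the state, without advancing time (a new reading comes with each control period).
- ctrl.get_image(name): name is "side" or "top"; returns the picture (400x640x3 uint8, red, green, blue); there is no depth.
- ctrl.calibration(name): a dict with "fx", "fy", "cx", "cy" (pixels), "k1" (the pictures are not rectified: a ray, as slopes to the right and down, at radius r is drawn at 1 + k1 r^2 times it, then the intrinsics apply), "R" (3x3) and "t" (3): a world point X has camera coordinates R X + t. Camera axes: x right, y down, z forward; pixel columns grow to the right and rows downward; lengths in m; the calibration is good to about 2 mm. A picture is of the moment at which its call begins. calibration takes no time and is no camera call.
- ctrl.finish_job(): hands the job in, once; it reports no verdict.
Trained networks look in the newest picture that a camera, given by its name, has taken for a name from the list of things; names that differ only in an ending like _2 or _b are one class to them, and where a whole thing is asked for, a point or a joint stands for the part that bears it (a point fixed in the world has none). Each returns a list of dicts, best first, with "conf" (0 to 1); they miss things now and then, are a little off and sometimes report something else, mostly with a low value. They report only what shows in the picture. A call takes as long as a camera call. They do not tell look-alikes from the thing itself.
- ctrl.boxes_of(camera, label): "rect" ([left, top, width, height] in pixels, round what is visible of it).
- ctrl.outline_of(camera, label): "mask" (400x640 bool, what is visible of it) and "rect" ([left, top, width, height] in pixels, round what is visible of it).
The state is a dict: "t": time; "q": joint angles; "dq": joint speeds; "effort": joint torques, N m; "tool_pos": TCP position; "tool_rot": TCP orientation; "contact_force": force on the tool from outside, world axes, zero at the start; "wrist_torque": the same for the moment, N m; "opening": finger opening in m.
Only numpy, scipy, OpenCV 4.12 (cv2) and the standard library are available. Lean on these libraries where they do the work, as an engineer would, in place of code of your own. Each camera call takes 0.05 s, during which the arm holds its last target. There are 200 camera calls.

## Working session

There is one attempt and no reset: what is moved stays moved. The work goes in short steps, Python scripts to look and compute and a shell command to move; the robot and the scene stay as the last step left them, time stands still between calls to the robot, and variables do not carry over. Pictures are saved under pics/ and viewed, about 8 in all and at most 12, crops included, and the job is handed in when it is done.

```bash
mkdir -p pics
cat > h.py <<'E'
import numpy as np, cv2
from scipy.spatial.transform import Rotation as Ro
from station import ctrl
def cal(n):
    c=ctrl.calibration(n); return c,np.array(c['R']),np.array(c['t'])
def proj(n,X):
    c,R,t=cal(n); p=np.atleast_2d(X)@R.T+t; s=p[:,:2]/p[:,2:]; s=s*(1+c['k1']*(s**2).sum(1,keepdims=True))
    return s*[c['fx'],c['fy']]+[c['cx'],c['cy']]
def ray(n,u,v):
    c,R,t=cal(n); d=np.array([(u-c['cx'])/c['fx'],(v-c['cy'])/c['fy']]); s=d.copy()
    for _ in range(20): s=d/(1+c['k1']*(s@s))
    return -R.T@t, R.T@np.array([s[0],s[1],1])
def atz(n,u,v,z):
    o,d=ray(n,u,v); return o+d*(z-o[2])/d[2]
def tri(a,b):
    o1,d1=ray('side',*a);o2,d2=ray('top',*b)
    s=np.linalg.lstsq(np.c_[d1,-d2],o2-o1,rcond=None)[0]
    p,q=o1+s[0]*d1,o2+s[1]*d2; return (p+q)/2,np.linalg.norm(p-q)
def save(n,f,crop=None,scale=1,im=None):
    im=ctrl.get_image(n) if im is None else im
    if crop: x,y,w,h=crop; im=im[y:y+h,x:x+w]
    cv2.imwrite('pics/'+f,cv2.resize(im[:,:,::-1],None,fx=scale,fy=scale,interpolation=cv2.INTER_CUBIC))
E
python3 - <<'E'
from h import *
for n in('side','top'):
    save(n,n+'0.png')
    o,_=ray(n,320,200); print(n,'cam',o.round(3))
    for l in('carrier','carrier_tab','rack','blower','parked','switch','lever_tip','cone','sleeve','brick','slab','torch_stand'):
        print(l,[(round(b['conf'],2),[int(x) for x in b['rect']]) for b in ctrl.boxes_of(n,l)])
o=ctrl.get_obs();print(o['t'],o['tool_rot'],ctrl.grip_point_offset,Ro.from_rotvec(o['tool_rot']).as_matrix().round(3))
E
```

```text
side cam [ 0.468 -0.663  0.96 ]
carrier [(0.94, [217, 141, 37, 63]), (0.71, [257, 142, 28, 64])]
carrier_tab [(0.86, [257, 144, 23, 63]), (0.81, [218, 140, 31, 66])]
rack [(0.88, [303, 111, 96, 217])]
blower [(0.72, [308, 156, 38, 83])]
parked [(0.9, [318, 101, 18, 57])]
switch [(0.6, [269, 336, 58, 61])]
lever_tip [(0.94, [266, 341, 37, 36]), (0.66, [324, 259, 35, 48])]
cone [(0.81, [259, 211, 34, 43])]
sleeve [(0.73, [274, 264, 21, 35])]
brick [(0.97, [356, 203, 46, 64])]
slab [(0.93, [323, 260, 36, 49])]
torch_stand [(0.47, [255, 146, 27, 57]), (0.19, [354, 201, 48, 66])]
top cam [ 0.301 -0.027  1.337]
carrier [(0.8, [211, 266, 40, 35]), (0.61, [223, 234, 37, 21])]
carrier_tab [(0.75, [213, 270, 34, 33]), (0.74, [225, 230, 32, 32]), (0.57, [425, 230, 24, 23])]
rack [(0.88, [186, 151, 217, 58])]
blower [(0.84, [248, 157, 61, 55]), (0.47, [429, 232, 20, 20])]
parked [(0.69, [194, 160, 31, 24])]
switch [(0.89, [415, 215, 35, 39])]
lever_tip [(0.71, [429, 229, 21, 23])]
cone [(0.57, [284, 225, 36, 38])]
sleeve [(0.77, [351, 225, 22, 21]), (0.38, [286, 225, 32, 38]), (0.18, [249, 161, 60, 49])]
brick [(0.65, [278, 134, 64, 37])]
slab [(0.79, [341, 178, 43, 28]), (0.35, [426, 232, 25, 20])]
torch_stand [(0.91, [162, 211, 50, 48])]
1.3 [-5.97609367e-01 -3.08421431e+00  3.00073352e-06] 0.0187 [[-0.928  0.374 -0.   ]
 [ 0.374  0.928  0.   ]
 [ 0.    -0.    -1.   ]]
```

View pics/side0.png

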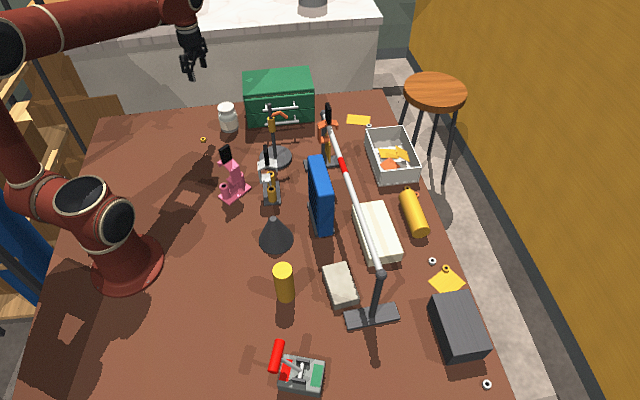

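View pics/top0.png

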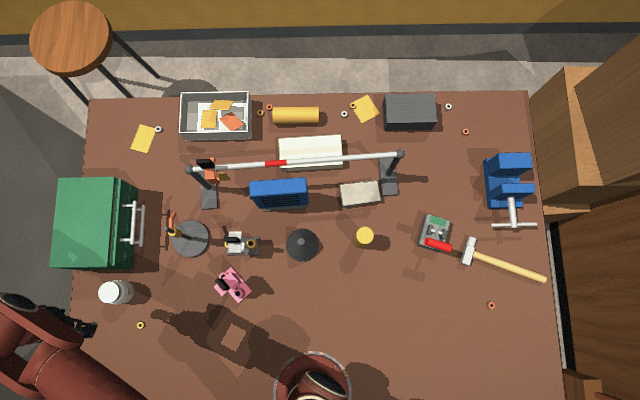

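Top view: the robot is at the bottom, and world +y points left. The steel carrier is at top (241,243) / side (270,180). The pink look-alike is at top (232,285) / side (232,175). The steel-coloured one fits the description, so I'll confirm it in a crop and take measurements.

Run:
```python
from h import *
t=ctrl.get_image('top');s=ctrl.get_image('side')
def cr(im,x,y,w,h,k,st=10):
    o=cv2.resize(im[y:y+h,x:x+w],None,fx=k,fy=k,interpolation=cv2.INTER_CUBIC)
    for i in range(x-x%st+st,x+w,st):
        cv2.line(o,(int((i-x)*k),0),(int((i-x)*k),6),(255,255,0),1); cv2.putText(o,str(i),(int((i-x)*k)-10,16),0,.35,(255,255,0),1)
    for i in range(y-y%st+st,y+h,st):
        cv2.line(o,(0,int((i-y)*k)),(6,int((i-y)*k)),(255,255,0),1); cv2.putText(o,str(i),(8,int((i-y)*k)+4),0,.35,(255,255,0),1)
    return o
a=np.hstack([cr(t,205,220,80,70,5),cr(s,240,135,80,70,5)]); b=cr(t,180,145,235,70,3.4)
b=np.hstack([b,np.zeros((b.shape[0],800-b.shape[1],3),np.uint8)])
save('',"c1.png",im=np.vstack([a,b]))
# rail ends, band by colour
for u,v in((191,170),(402,153)): print('rail',atz('top',u,v,.215).round(4))
hsv=cv2.cvtColor(t,cv2.COLOR_RGB2HSV)
m=((hsv[:,:,0]<6)|(hsv[:,:,0]>174))&(hsv[:,:,1]>170)&(hsv[:,:,2]>120); m[:150]=0;m[175:]=0;m[:,:250]=0;m[:,310:]=0
v,u=np.nonzero(m);print('band',u.mean(),v.mean(),u.min(),u.max(),atz('top',u.mean(),v.mean(),.215).round(4))
hsv=cv2.cvtColor(s,cv2.COLOR_RGB2HSV)
m=((hsv[:,:,0]<6)|(hsv[:,:,0]>174))&(hsv[:,:,1]>170)&(hsv[:,:,2]>120); m[:150]=0;m[178:]=0;m[:,:325]=0;m[:,360:]=0
v2,u2=np.nonzero(m);print('band side',u2.mean(),v2.mean(),tri((u2.mean(),v2.mean()),(u.mean(),v.mean())))
for n,pts in(('cone',[(302,244)]),('sleeve',[(365,235)])):
    for p in pts: print(n,atz('top',*p,{'cone':.05,'sleeve':.13}[n]).round(3))
print('slab corners',[atz('top',*p,.035).round(3)[:2] for p in((340,185),(380,180))])
```

```text
rail [0.6244 0.3172 0.215 ]
rail [ 0.6611 -0.2638  0.215 ]
band 274.7913043478261 162.59130434782608 265 285 [0.6406 0.0869 0.215 ]
band side 342.1666666666667 164.36666666666667 (array([0.6401204 , 0.08648811, 0.21990438]), np.float64(0.0019035628432038639))
cone [0.432 0.021 0.05 ]
sleeve [ 0.446 -0.162  0.13 ]
slab corners [array([ 0.618, -0.1  ]), array([ 0.631, -0.227])]
```

View pics/c1.png

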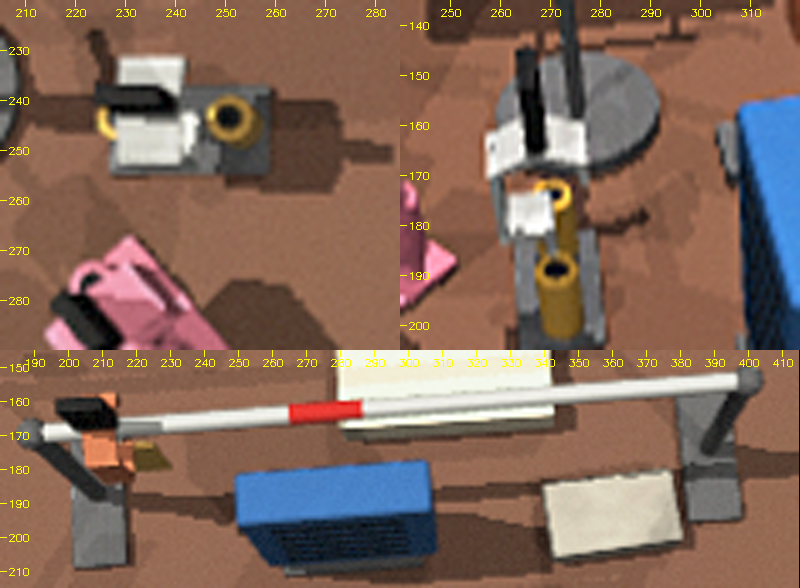

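The crop confirms it: the grey steel carrier with brass sleeves is the one to take, its mouth opens towards the rail (+x), and its tab is at top (232,240). I'll fit its pose next.

Run:
```python
from h import *
from scipy.optimize import least_squares
K=[('top',(28,-50,8),(259,237.3)),('top',(-28,-50,8),(258.8,254)),
('side',(0,0,200),(265.5,145)),('top',(-3,18,200),(224.3,238.5)),('top',(-6,-18,150),(240.3,242.3)),
('side',(28,-50,8),(280.5,204)),('side',(-28,-50,8),(263.5,204.5)) ]
def f(p,full=False):
    c,s=np.cos(p[2]),np.sin(p[2]);r=[]
    for n,q,uv in K:
        q=np.array(q)/1e3; X=[p[0]+c*q[0]-s*q[1],p[1]+s*q[0]+c*q[1],q[2]]
        r.append(proj(n,X)[0]-uv)
    return np.ravel(r)
s=least_squares(f,[.44,.19,0],loss='soft_l1');print(s.x.round(4),f(s.x).reshape(-1,2).round(1))
for l in('carrier',):
  for n in('top','side'):
    for b in ctrl.outline_of(n,l): print(n,b['rect'],b['conf'])
for p in((171,225),(173,240)): print('torch',atz('top',*p,.2).round(3))
print('sw',atz('top',436,231,.045).round(3),'bar ends',[atz('top',*p,.131).round(3) for p in((427,242),(450,247))],tri((276,356),(438.5,244.5)))
print('blower corners',[atz('top',*p,.2).round(3)[:2] for p in((249.5,183.5),(307,180.5),(308,193),(251,198))])
```

```text
[ 0.4383  0.2077 -0.0522] [[ 0.4 -1.1]
 [-0.5  0.1]
 [-0.5  3.2]
 [-0.6 -0.1]
 [ 0.  -0.4]
 [-0.  -0.4]
 [-0.6  0.4]]
top [211.6, 268.9, 39.9, 32.9] 0.64
top [224.7, 230.8, 36.3, 22.8] 0.62
top [286.2, 227.6, 29.7, 34.9] 0.39
side [259.4, 145.6, 22.5, 58.5] 0.84
side [217.4, 144.3, 34.2, 60.0] 0.57
torch [0.475 0.37  0.2  ]
torch [0.434 0.363 0.2  ]
sw [ 0.465 -0.389  0.045] bar ends [array([ 0.423, -0.337,  0.131]), array([ 0.407, -0.401,  0.131])] (array([ 0.41601432, -0.36891507,  0.13141722]), np.float64(0.0020020721932478783))
blower corners [array([0.587, 0.158]), array([ 0.592, -0.   ]), array([ 0.557, -0.003]), array([0.546, 0.154])]
```

```bash
python3 -m creep '[[0,0,0,-40,0.1],[0,0,0,-70,0.2],[0,-30,-25,-70,0.32],[0,-60,-50,-70,0.44],[0,-90,-75,-70,0.56],[0,-120,-100,-70,0.68],[0,-150,-125,-70,0.8],[0,-180,-150,-70,0.92],[0,-210,-175,-70,1.04],[0,-240,-200,-70,1.16],[0,-270,-222,-70,1.24],[0,-300,-245,-70,1.24]]' 40
python3 - <<'E'
from h import *
o=ctrl.get_obs();print(o['q'],Ro.from_rotvec(o['tool_rot']).as_matrix().round(3))
E
```

```text
t: 2.5
tool_pos: [0.4207, 0.2388, 0.3016]
tool_rot: [2.281, 2.16, 0.002]
contact_force: [1.6, 0.4, 0.1]
opening: 0.0853
[ 3.62124860e-01 -3.26188709e-01  1.83994003e+00  6.79604441e-05
  1.62673774e+00  4.16759883e-01] [[ 0.055  0.999  0.001]
 [ 0.999 -0.055  0.   ]
 [ 0.001  0.001 -1.   ]]
```

```bash
python3 -m creep '[[0,-15,10,15,0],[0,-30,19,35,0],[0,-30,19,60,0],[0,-30,19,80,0],[0,-30,19,80,0]]'
python3 - <<'E'
from h import *
t=ctrl.get_image('top');s=ctrl.get_image('side')
o=ctrl.get_obs();p=o['tool_pos']
print(p,proj('top',p),proj('side',p))
a=cv2.resize(t[205:275,195:275],None,fx=5,fy=5,interpolation=2);b=cv2.resize(s[110:210,225:305],None,fx=5,fy=5,interpolation=2)
h=np.zeros((500,800,3),np.uint8);h[:350,:400]=a;h[:,400:]=b
save('','c2.png',im=h)
E
```

```text
t: 2.92
tool_pos: [0.4352, 0.2082, 0.2163]
tool_rot: [-2.277, -2.159, 0.012]
contact_force: [-0.7, -0.4, -0.7]
opening: 0.0853
[0.43729114 0.20936312 0.22106682] [[228.1694495 236.9132014]] [[263.83381875 142.32895872]]
```

View pics/c2.png

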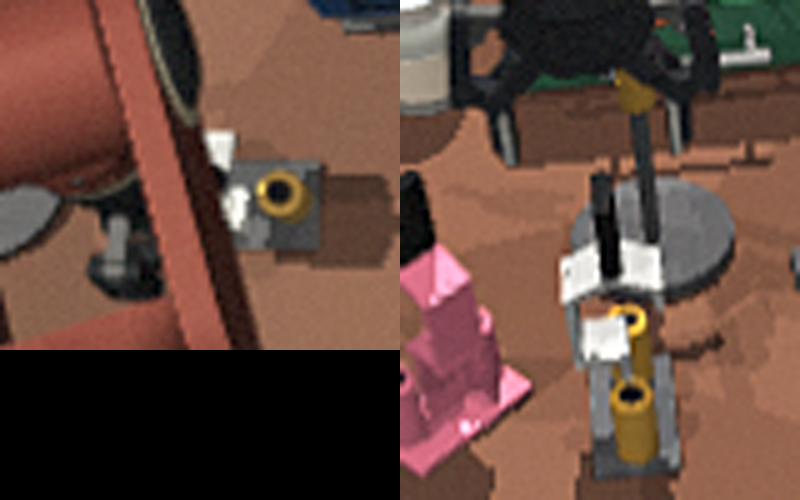

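The steel carrier's tab, at side (266,145), sits between the open fingers at side (247,142) and (280,141). I'll descend and grip.

```bash
python3 -m creep '[[0,0,2,20,0],[0,0,2,40,0],[0,0,2,60,0],[0,0,2,65,0],[0,0,2,65,0],[255,0,2,65,0],[255,0,2,65,0],[255,0,2,65,0],[255,0,2,65,0],[255,0,2,65,0],[255,0,2,65,0],[255,0,2,65,0]]' 60;python3 -m creep '[[255,0,0,0,0],[255,0,0,0,0],[255,0,0,0,0],[255,0,0,-10,0],[255,0,0,-20,0],[255,0,0,-20,0]]' 60
python3 - <<'E'
from h import *
o=ctrl.get_obs();print(o['opening'],o['contact_force'])
t=ctrl.get_image('top');s=ctrl.get_image('side')
a=cv2.resize(t[205:275,195:275],None,fx=5,fy=5,interpolation=2);b=cv2.resize(s[110:210,225:305],None,fx=5,fy=5,interpolation=2)
h=np.zeros((500,800,3),np.uint8);h[:350,:400]=a;h[:,400:]=b
save('','c3.png',im=h)
E
```

```text
t: 4.02
tool_pos: [0.4398, 0.2094, 0.1566]
tool_rot: [2.278, 2.163, 0.001]
contact_force: [-1.2, -0.6, 2.3]
opening: 0.0115
t: 4.52
tool_pos: [0.4404, 0.2097, 0.1781]
tool_rot: [2.278, 2.162, 0.004]
contact_force: [0.5, 0.3, -3.7]
opening: 0.0111
0.011110363480572007 [ 0.49608991  0.25428813 -3.69612314]
```

View pics/c3.png

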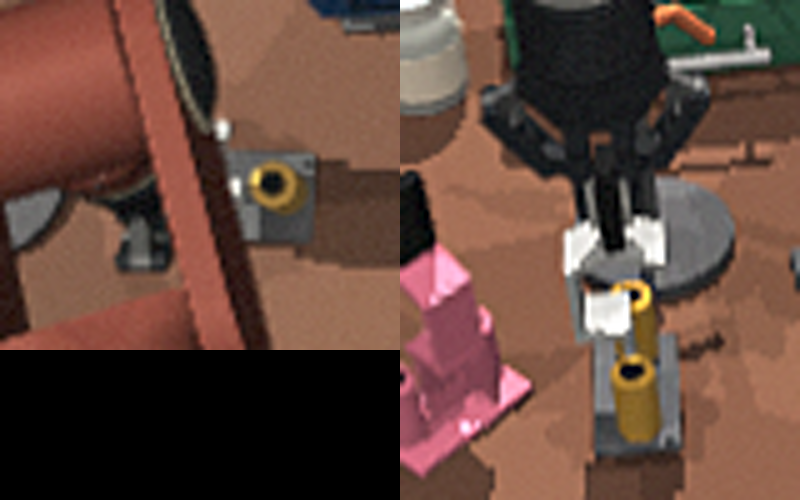

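Gripped, with the opening at 11 mm and the carrier upright. I'll lift it and carry it round to the free part of the rail.

```bash
python3 -m creep '[[255,0,0,-25,0],[255,0,0,-60,0],[255,0,0,-95,0],[255,0,0,-130,0],[255,-15,5,-148,0],[255,-45,10,-148,-0.02],[255,-80,20,-148,-0.04],[255,-115,30,-148,-0.06],[255,-150,40,-148,-0.08],[255,-185,50,-148,-0.1],[255,-220,60,-148,-0.118],[255,-250,70,-148,-0.118]]' 60;python3 -m creep '[[255,-30,8,0,0],[255,-60,15,0,0],[255,-80,20,0,0],[255,-88,20,0,0],[255,-88,20,0,0],[255,-88,20,0,0]]' 60
python3 - <<'E'
from h import *
o=ctrl.get_obs();print(o['opening'],o['contact_force'],Ro.from_rotvec(o['tool_rot']).as_matrix().round(3))
t=ctrl.get_image('top');s=ctrl.get_image('side');p=o['tool_pos'];print(p,proj('top',p),proj('side',p))
a=cv2.resize(t[130:270,280:420],None,fx=2.8,fy=2.8,interpolation=2);b=cv2.resize(s[130:330,240:400],None,fx=2.5,fy=2.5,interpolation=2)
h=np.zeros((500,800,3),np.uint8);h[:392,:392]=a;h[:,400:]=b
save('','c4.png',im=h)
E
```

```text
t: 5.62
tool_pos: [0.4962, -0.0462, 0.3234]
tool_rot: [-2.147, -2.292, 0.002]
contact_force: [0.4, 0.6, -4.3]
opening: 0.0115
t: 6.12
tool_pos: [0.5219, -0.13, 0.3235]
tool_rot: [-2.146, -2.291, -0.0]
contact_force: [0.7, -0.2, -4.7]
opening: 0.0114
0.011367552856915602 [ 0.71104085 -0.24637048 -4.74192558] [[-0.065  0.998 -0.002]
 [ 0.998  0.065  0.002]
 [ 0.002 -0.002 -1.   ]]
[ 0.52189154 -0.12999901  0.32346373] [[359.105577  194.7882375]] [[307.91852709 205.76984906]]
```

View pics/c4.png

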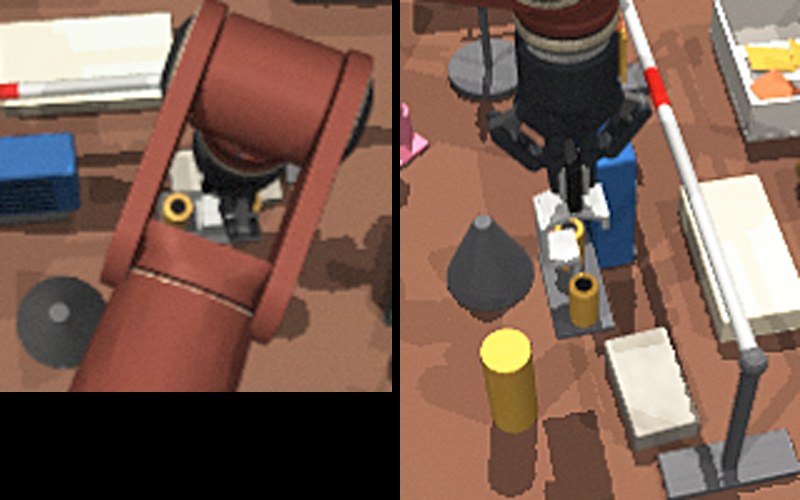

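Run:
```python
from h import *
z=.3235-.1566
c=np.array([.5219,-.130,z]);a=.065;R=np.array([[np.cos(a),-np.sin(a)],[np.sin(a),np.cos(a)]])
for q in((-28,-50,0),(28,-50,0),(28,50,8),(-28,50,8)):
    X=np.r_[R@np.array(q[:2])/1e3,q[2]/1e3]+c; print(q,proj('side',X).round(1),proj('top',X).round(1))
print([atz('side',302,263,z).round(4),atz('side',325,261,z).round(4)])
# rail line check in side: points of axis
e1,e2=np.array([.6244,.3172,.215]),np.array([.6611,-.2638,.215])
for f in(.5,.75,.9): print(proj('side',e1+f*(e2-e1)).round(1),(e1+f*(e2-e1)).round(3))
```

```text
(-28, -50, 0) [[302.1 267. ]] [[372.8 215.1]]
(28, -50, 0) [[325.5 262.5]] [[370.6 195.6]]
(28, 50, 8) [[316.6 227.2]] [[335.3 197.9]]
(-28, 50, 8) [[294.4 231.2]] [[337.2 217.7]]
[array([ 0.4982, -0.171 ,  0.1669]), array([ 0.5525, -0.1737,  0.1669])]
[[347.1 181.6]] [0.643 0.027 0.215]
[[362.8 225.1]] [ 0.652 -0.119  0.215]
[[373.7 255.4]] [ 0.657 -0.206  0.215]
```

```bash
python3 -m creep '[[255,0,10,15,0],[255,0,25,30,0],[255,0,45,45,0],[255,0,60,50,0],[255,0,70,50,0],[255,0,80,50,0],[255,0,90,50,0],[255,0,100,50,0],[255,0,110,50,0],[255,0,120,50,0],[255,0,130,50,0],[255,0,130,50,0]]' 60
python3 - <<'E'
from h import *
s=ctrl.get_image('side');t=ctrl.get_image('top')
a=cv2.resize(t[130:230,300:400],None,fx=4,fy=4,interpolation=2);b=cv2.resize(s[160:285,310:410],None,fx=4,fy=4,interpolation=2)
h=np.zeros((500,800,3),np.uint8);h[:400,:400]=a;h[:,400:]=b
save('','c5.png',im=h)
E
```

```text
t: 7.22
tool_pos: [0.6537, -0.1218, 0.2743]
tool_rot: [2.146, 2.293, 0.001]
contact_force: [0.1, -0.4, -4.0]
opening: 0.0114
```

View pics/c5.png

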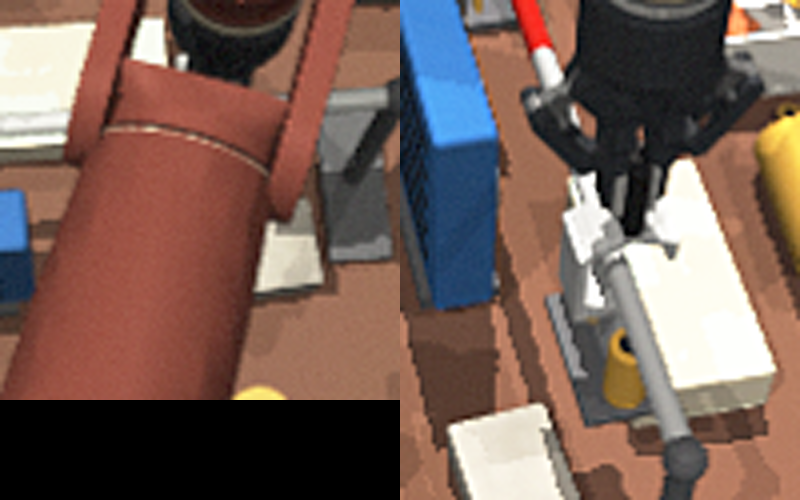

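The rail, at side (375,235), is inside the mouth between the back plate and the lip, with no contact force. I'll lower partway so there is still clearance under the roof, then slide.

```bash
python3 -m creep '[[255,0,0,10,0],[255,0,0,20,0],[255,0,0,27,0],[255,0,0,27,0],[255,10,0,27,0],[255,20,0,27,0],[255,30,0,27,0],[255,40,0,27,0],[255,50,0,27,0],[255,60,0,27,0],[255,70,0,27,0],[255,70,0,27,0]]' 60
```

```text
t: 8.32
tool_pos: [0.6473, -0.0495, 0.2475]
tool_rot: [-2.144, -2.295, -0.002]
contact_force: [0.4, -0.9, -5.0]
opening: 0.0119
```

```bash
python3 -m creep '[[255,12,2,0,0],[255,24,2,0,0],[255,36,2,0,0],[255,48,2,0,0],[255,60,2,0,0],[255,72,2,0,0],[255,84,2,0,0],[255,96,2,0,0],[255,108,2,0,0],[255,120,2,0,0],[255,132,2,0,0],[255,132,2,0,0]]' 60
python3 - <<'E'
from h import *
o=ctrl.get_obs();print(o['tool_pos'],o['contact_force'],o['wrist_torque'])
s=ctrl.get_image('side');t=ctrl.get_image('top')
a=cv2.resize(t[120:220,220:320],None,fx=4,fy=4,interpolation=2);b=cv2.resize(s[100:225,285:385],None,fx=4,fy=4,interpolation=2)
h=np.zeros((500,800,3),np.uint8);h[:400,:400]=a;h[:,400:]=b
save('','c6.png',im=h)
E
```

```text
t: 9.32
tool_pos: [0.6404, 0.0825, 0.2473]
tool_rot: [-2.143, -2.295, -0.002]
contact_force: [-0.3, -1.3, -4.4]
opening: 0.0115
[0.64040233 0.08252918 0.2472793 ] [-0.3410657  -1.34622527 -4.41098973] [-0.33252464 -0.1217232  -0.01800833]
```

View pics/c6.png

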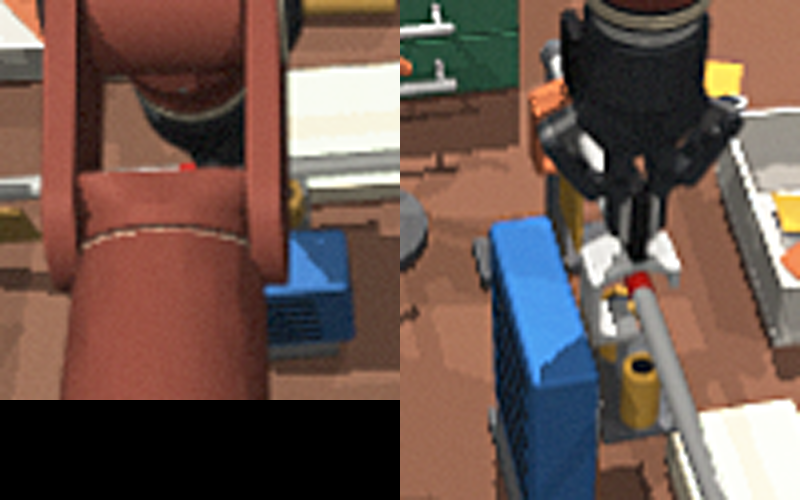

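The strap sits inside the band: red shows at its near edge at side (345,171) and its far edge at top (267,162). I'll lower it onto the rail.

```bash
python3 -m creep '[[255,0,0,2,0],[255,0,0,4,0],[255,0,0,6,0],[255,0,0,7,0],[255,0,0,7,0],[255,0,0,7,0]]' 60
```

```text
t: 9.92
tool_pos: [0.6411, 0.0793, 0.2409]
tool_rot: [2.147, 2.292, 0.001]
contact_force: [0.8, -2.5, -2.5]
opening: 0.0113
```

```bash
python3 -m creep '[[255,0,0,1,0],[255,0,0,2,0],[255,0,0,2,0],[255,0,0,2,0]]' 30
```

```text
t: 10.25
tool_pos: [0.6412, 0.0793, 0.2408]
tool_rot: [2.146, 2.292, 0.001]
contact_force: [-2.9, -2.2, 6.0]
opening: 0.0114
```

The rail is now carrying the weight. I'll release and rise clear.

```bash
python3 -m creep '[[255,0,0,-1,0],[200,0,0,-1,0],[160,0,0,-1,0],[130,0,0,-1,0],[100,0,0,-1,0],[60,0,0,-1,0],[0,0,0,-1,0],[0,0,0,-1,0],[0,0,0,-1,0],[0,0,0,-1,0]]' 30; python3 -m creep '[[0,0,0,-10,0],[0,0,0,-30,0],[0,0,0,-60,0],[0,0,0,-90,0],[0,0,0,-110,0],[0,0,0,-110,0]]'
python3 - <<'E'
from h import *
o=ctrl.get_obs();print(o['opening'],o['contact_force'])
s=ctrl.get_image('side');t=ctrl.get_image('top')
a=cv2.resize(t[120:220,220:320],None,fx=4,fy=4,interpolation=2);b=cv2.resize(s[100:225,285:385],None,fx=4,fy=4,interpolation=2)
h=np.zeros((500,800,3),np.uint8);h[:400,:400]=a;h[:,400:]=b
save('','c7.png',im=h)
E
```

```text
t: 11.08
tool_pos: [0.6407, 0.0799, 0.2393]
tool_rot: [-2.147, -2.294, -0.0]
contact_force: [1.1, 0.2, 0.3]
opening: 0.0852
t: 11.58
tool_pos: [0.6426, 0.0799, 0.3575]
tool_rot: [2.141, 2.287, 0.013]
contact_force: [-0.2, -0.3, 1.0]
opening: 0.0855
0.08549890779916612 [-0.15641658 -0.28477301  0.99231708]
```

View pics/c7.png

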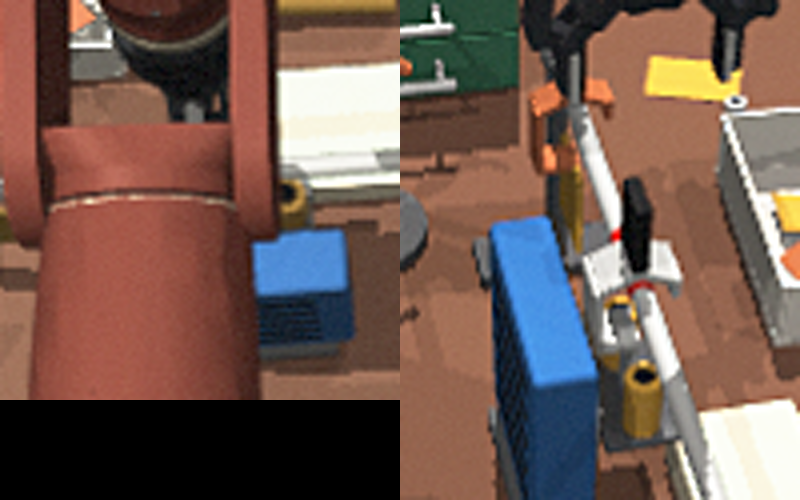

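The carrier hangs upright on the rail with the gripper clear, and red shows on both sides of the strap at side (338,171) and (339,159). Next is the switch, pushing with closed fingers from its red side.

```bash
python3 -m creep '[[0,-15,-10,0,0],[0,-45,-33,0,0],[0,-75,-55,0,0],[255,-105,-77,0,0.05],[255,-135,-99,0,0.1],[255,-165,-121,0,0.15],[255,-195,-143,0,0.2],[255,-225,-165,0,0.25],[255,-255,-187,0,0.3],[255,-285,-209,0,0.31],[255,-315,-231,0,0.31],[255,-345,-253,0,0.31]]' 30
python3 - <<'E'
from h import *
o=ctrl.get_obs();print(o['tool_pos'],Ro.from_rotvec(o['tool_rot']).as_matrix().round(3),o['opening'])
for l in('lever_tip','switch'):
  for n in('top','side'):
    print(l,n,[(round(b['conf'],2),np.round(b['rect'])) for b in ctrl.boxes_of(n,l)]) if ctrl.get_image(n) is not None else 0
R=Ro.from_rotvec(o['tool_rot']).as_matrix()
for z,X in (('pre',(.362,-.356,.25)),('end',(.453,-.378,.12))): print(z,(R.T@(np.array(X)-o['tool_pos'])*1e3).round(1))
E
```

```text
t: 12.68
tool_pos: [0.4092, -0.2818, 0.3472]
tool_rot: [-2.473, -1.933, 0.001]
contact_force: [0.8, -0.0, 0.5]
opening: -0.0001
[ 0.40923661 -0.28183869  0.34723552] [[ 0.241  0.97  -0.002]
 [ 0.97  -0.241  0.002]
 [ 0.002 -0.003 -1.   ]] -5.101930111191109e-05
lever_tip top []
lever_tip side [(0.84, array([268., 343.,  33.,  34.]))]
switch top [(0.61, array([416., 242.,  34.,  13.]))]
switch side [(0.94, array([269., 337.,  59.,  63.])), (0.45, array([304., 109.,  97., 220.]))]
pre [-83.5 -27.7  97.2]
end [-83.1  66.3 226.9]
```

```bash
python3 -m creep '[[255,-30,-10,20,0],[255,-60,-20,40,0],[255,-83,-28,70,0],[255,-83,-28,100,0],[255,-83,-28,130,0],[255,-83,-28,160,0],[255,-83,-28,190,0],[255,-83,-28,215,0],[255,-83,-28,227,0],[255,-83,-28,227,0],[255,-83,-28,227,0]]' 30
python3 - <<'E'
from h import *
s=ctrl.get_image('side');t=ctrl.get_image('top')
a=cv2.resize(t[190:290,370:470],None,fx=4,fy=4,interpolation=2);b=cv2.resize(s[280:400,235:335],None,fx=4,fy=4,interpolation=2)
h=np.zeros((480,800,3),np.uint8);h[:400,:400]=a;h[:,400:]=b
save('','c8.png',im=h)
E
```

```text
t: 14.0
tool_pos: [0.3644, -0.3545, 0.1226]
tool_rot: [-2.474, -1.936, -0.0]
contact_force: [0.8, -0.2, 1.3]
opening: -0.0
```

View pics/c8.png

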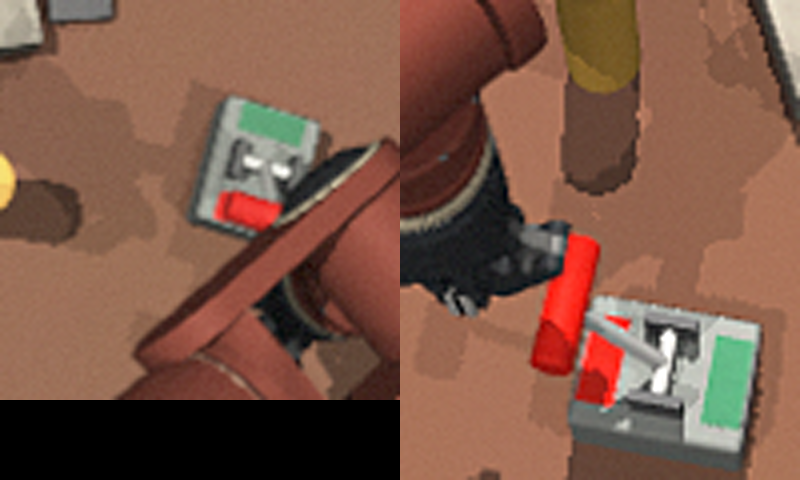

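Run:
```python
from h import *
p=ctrl.get_obs()['tool_pos'];f=lambda q:(4*(q-[235,280])+[400,0]).round(0)
for z in(0,.02,.05): print(f(proj('side',p+[0,0,z])))
d=np.array([.24,.97,0])
c=np.array([.416,-.369,.131])
print('bar ends',[f(proj('side',c+k*.035*d)) for k in(-1,1)])
for q in((566,362),(578,243)): 
  u,v=(q[0]-400)/4+235,q[1]/4+280; print('on bar',atz('side',u,v,.143).round(3))
```

```text
[[466. 298.]]
[[461. 285.]]
[[452. 264.]]
bar ends [array([[552., 372.]]), array([[572., 241.]])]
on bar [ 0.416 -0.403  0.143]
on bar [ 0.428 -0.341  0.143]
```

The knuckles would come near the bar if I pushed along the jaw axis, so I'll back off a little and turn the gripper a quarter turn to push with its narrow side.

```bash
python3 -m creep '[[255,0,-8,0,0],[255,0,-15,0,0.12],[255,0,-15,0,0.24],[255,0,-15,0,0.36],[255,0,-15,0,0.48],[255,0,-15,0,0.6],[255,0,-15,0,0.72],[255,0,-15,0,0.84],[255,0,-15,0,0.96],[255,0,-15,0,1.08],[255,0,-15,0,1.2],[255,0,-15,0,1.32]]' 30;  python3 -m creep '[[255,0,0,0,0.12],[255,0,0,0,0.25],[255,0,0,0,0.25],[255,0,0,0,0.25]]' 30
python3 - <<'E'
from h import *
o=ctrl.get_obs();R=Ro.from_rotvec(o['tool_rot']).as_matrix();print(R.round(3))
for X in ((.416,-.369,.131),(.464,-.381,.12)): print((R.T@(np.array(X)-o['tool_pos'])*1e3).round(1))
E
```

```text
t: 15.1
tool_pos: [0.3493, -0.352, 0.1241]
tool_rot: [3.139, 0.001, 0.002]
contact_force: [-0.4, -1.3, -0.1]
opening: -0.0
t: 15.43
tool_pos: [0.3493, -0.3518, 0.1236]
tool_rot: [3.117, -0.377, 0.002]
contact_force: [0.5, 0.9, 0.0]
opening: 0.0003
[[ 0.971 -0.238  0.001]
 [-0.238 -0.971 -0.002]
 [ 0.002  0.002 -1.   ]]
[68.9  0.8 -7.3]
[118.3   1.    3.8]
```

```bash
python3 -m creep '[[255,12,0,0,0],[255,24,0,0,0],[255,34,0,0,0],[255,44,0,0,0],[255,53,0,0,0],[255,62,0,0,0],[255,71,0,0,0],[255,80,0,0,0],[255,89,0,0,0],[255,98,0,0,0],[255,106,0,0,0],[255,112,0,0,0]]' 30
```

```text
t: 16.43
tool_pos: [0.459, -0.3784, 0.1222]
tool_rot: [-3.118, 0.381, -0.0]
contact_force: [-0.2, -0.4, -0.6]
opening: 0.0003
```

```bash
python3 -m creep '[[255,0,0,0,0],[255,0,0,0,0],[255,-20,0,0,0],[255,-45,0,-5,0],[255,-70,0,-30,0],[255,-80,0,-70,0],[255,-80,0,-110,0],[255,-80,0,-140,0],[255,-80,20,-160,0],[255,-80,40,-160,0],[255,-80,60,-160,0],[255,-80,60,-160,0]]' 30;  python3 - <<'E'
from h import *
s=ctrl.get_image('side');t=ctrl.get_image('top')
a=cv2.resize(t[140:265,180:460],None,fx=2.8,fy=2.8,interpolation=2);b=cv2.resize(s[300:400,235:335],None,fx=2.4,fy=2.4,interpolation=2);c=cv2.resize(s[125:205,295:375],None,fx=3,fy=3,interpolation=2)
h=np.zeros((592,784,3),np.uint8);h[:350]=a;h[350:590,:240]=b;h[350:590,250:490]=c
h[350:590,500:780]=cv2.resize(t[145:205,230:300],None,fx=4,fy=4,interpolation=2)
save('','c9.png',im=h)
E
```

```text
t: 17.43
tool_pos: [0.3646, -0.4195, 0.2829]
tool_rot: [3.116, -0.385, 0.0]
contact_force: [-0.4, 0.5, -0.1]
opening: 0.0002
```

View pics/c9.png

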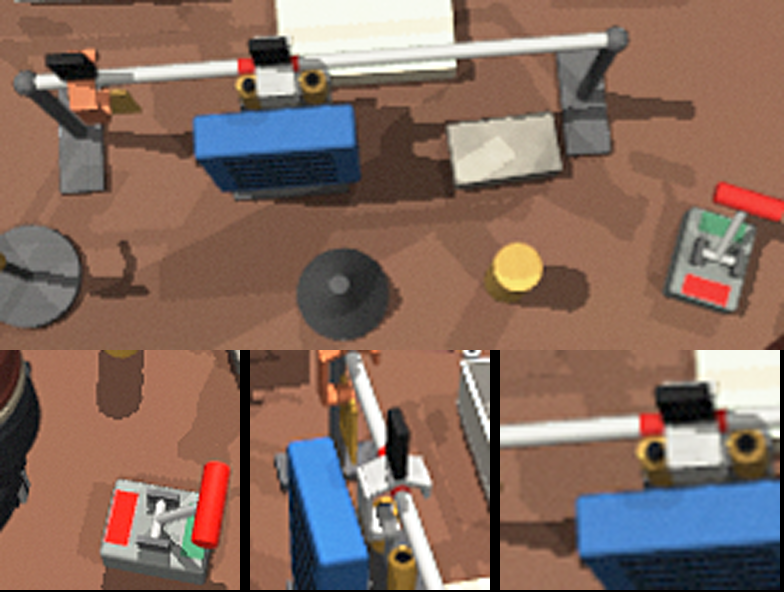

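The top and side views show the carrier hanging upright behind the blower, with red on both sides of its strap at top (268,163) and (285,162). The lever lies on the green side, the other things are in place, and the arm touches nothing.

```bash
python3 -c "
from station import ctrl
o=ctrl.get_obs();print(o['t'],o['contact_force']);print(ctrl.finish_job())"
```

```text
17.5333 [ 0.16700616 -0.41983858 -0.66660639]
the job is handed in; nothing more can be done
None
```

The job is done and handed in at 17.5 s of the 61 s allowed. I took the steel carrier by its tab, hooked it onto the free part of the rail, slid it behind the blower, lowered it and let go. I then pushed the switch lever from red to green with the closed fingers and backed away.

- **Carrier:** In the last pictures it hangs upright, with red showing on both sides of its strap. It is not quite centred: about 5–8 mm of red shows on the -y side and about 15 mm on the +y side.
- **Switch:** The lever rests on the green side.
- **Other things:** The copper hanger, cone, brass cylinder, firebrick and slab all look to be where they started. I judged this by eye and did not measure it.
- **Contact:** The arm was touching nothing at the end, with wrist forces under 1 N. The largest I saw during the job was about 7 N, while setting the carrier on the rail.
- **Disagreement:** The blower's back face measured 5–10 mm farther from the rail than the stated 40 mm. I put that down to picking the corners by pixel, and the slide met no resistance.

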